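Compose a cork miniature landscape on its display board

TASK

Lay out the miniature landscape on the black board, everything upright: the grey stone terrace centred on the green moss patch and the pavilion centred on top of the terrace, both squared up with the board's edges; the boat in the middle of the blue pond; the stone lantern on the board midway between the terrace and the boat; and the pine on the board directly behind the terrace (towards the board's brass edge), with about 2 cm clear between its foot and the terrace. Leave the open glue jar and the water glass standing where they are.

Things in the scene. Friction and masses are not known exactly. Their poses are not given: they have to be found in the camera images.
- board: Black lacquered board fixed on the table, 200 x 320 mm, top 12 mm above the table; a brass strip (8 mm) along one long edge marks its back. Origin: on its underside, midway between moss and pond; +x points to the brass edge (130 mm away; front edge 70 mm away), y along the long edges (160 mm either way), z up.
- moss: Moss-green square patch, 72 x 72 x 3 mm, fixed on the board, edges parallel to the board's, 100 mm to one side of the board's origin (left or right varies). Origin: centre of its underside (12 mm above the table); axes parallel to the board's, +x to the brass edge.
- pond: Blue round disc, 80 mm across, 3 mm thick, fixed on the board 100 mm from the board's origin on the side away from the moss. Origin: centre of its underside (12 mm above the table).
- terrace: Loose plain grey stone slab, 56 x 56 x 22 mm high, about 150 g, lighter square on top. Origin: centre of its underside; x and y parallel to its sides, z up.
- pavilion: Loose cork pavilion, square, 55 mm high, about 60 g: foot 40 x 40 mm, red eaves with upright sides, 46 x 46 mm, 26 to 36 mm above its underside (grip here), smaller cork roof tiers and a brass ball above. Origin: centre of its underside; x and y parallel to its sides, z up.
- pine: Loose miniature pine, 70 mm high, about 60 g: brown round foot 40 mm across and 10 mm high, thin trunk, three round dark-green tiers; the lowest is the widest, 44 mm across, from 30 to 42 mm above the underside (the place to grip), the upper ones 32 and 20 mm across. Origin: centre of its underside, z up; round, so its yaw does not matter.
- lantern: Loose miniature grey stone lantern with a yellow light box, 61 mm high, about 90 g: round foot 36 mm across, narrow neck, round grey roof 38 mm across from 38 to 48 mm above the underside (the place to grip), knob on top. Origin: centre of its underside, z up; its yaw does not matter.
- boat: Loose miniature cork boat, brown hull 70 mm long (x), 28 mm wide (y, upright sides, 16 mm high over the middle 50 mm), light cork rounded canopy 22 mm wide up to 35 mm high, about 50 g. Origin: centre of its underside; x along the hull, z up.
- glue_jar: Open white glue jar with a small red label on its side, 42 mm across, 52 mm high, standing loose on the table among the pieces: to be left alone. Origin: centre of its underside.
- water_glass: Clear water glass, 60 mm across, 72 mm high, standing loose on the table: to be left alone. Origin: centre of its underside.
Not all that is in view belongs to the job. What is shaped like the pavilion but purple is not meant.

How it is judged:
At the end, for the whole second after the job is handed in: All upright, at rest. Terrace on moss and pavilion on terrace within 10 mm, square to the board within 0.2 rad; boat on pond within 12 mm; lantern on board within 18 mm of the moss-pond midpoint; pine on board on the brass side, 18 mm of moss centre line, axis 53-84 mm from terrace centre (horizontal distance between terrace and moss below 0.01 m and z of terrace in the frame of moss between -0.001 and 0.007 m and (angle between the x axis of terrace and the x axis of board, either way round below 0.2 rad or angle between the x axis of terrace and the y axis of board, either way round below 0.2 rad) and horizontal distance between pavilion and terrace below 0.01 m and z of pavilion in the frame of terrace between 0.018 and 0.026 m and (angle between the x axis of pavilion and the x axis of board, either way round below 0.2 rad or angle between the x axis of pavilion and the y axis of board, either way round below 0.2 rad) and horizontal distance between boat and pond below 0.012 m and z of boat in the frame of pond between -0.001 and 0.007 m and horizontal distance between lantern and board below 0.018 m and z of lantern in the frame of board between 0.008 and 0.016 m and horizontal distance between pine and terrace between 0.053 and 0.084 m and x of pine in the frame of moss above 0.03 m and y of pine in the frame of moss between -0.018 and 0.018 m and z of pine in the frame of board between 0.008 and 0.016 m and angle between each of terrace, pavilion, pine, lantern, boat's own z axis and vertical below 0.15 rad and linear speed of each of terrace, pavilion, pine, lantern, boat below 0.02 m/s and angular speed of each of terrace, pavilion, pine, lantern, boat below 0.3 rad/s); the robot touches nothing.
It fails at once if glue jar pushed more than 20 mm or tipped (distance of glue_jar from where it was at the start of the episode above 0.02 m or angle between glue_jar's own z axis and vertical above 0.3 rad).
It fails at once if water glass pushed more than 20 mm or tipped (distance of water_glass from where it was at the start of the episode above 0.02 m or angle between water_glass's own z axis and vertical above 0.3 rad).
It also fails if it takes over 128 s, if anything falls off the work surface, if the arm or the gripper's body presses on something with over 40 N, if the wrist force passes 120 N, or if a joint passes its speed limit or range.

ROBOT

A 6-joint arm with a two-finger parallel gripper is mounted at the origin on the work surface. World frame = base frame: x ahead of the robot, y to its left, z up, the work surface at z = 0. Lengths are in m, angles in rad, forces in N, time in s.
With the tool pointing down it reaches from about 0.35 to 0.975 m from the base axis. Payload 17.4 kg.
Tool frame: the origin (TCP) lies at the very end of the fingers, on their centre line; the grasp point (between the pads) lies 19 mm behind it; x points along the fingers, y is the direction in which the jaws open and shut, and the axes are right-handed (so a half turn about x gives the same grasp; the last joint's range is limited). The gripper opens to 85 mm and grips with 20 to 120 N. Pads are 22 mm wide; open, the fingers measure 114 mm over their backs; the gripper's body (76 mm by 85 mm) begins 54 mm behind the grasp point. The pads swing forward as they close: fully open they stand 13 mm farther back than shut.
Start: joints at [1.097, 0.116, 1.442, -0, 1.584, -0.038], TCP at [0.285, 0.612, 0.231] pointing down, gripper open.
Joint ranges: [-2.83, 2.83], [-0.83, 2.19], [0.07, 2.5], [-1.14, 4.28], [0.01, 3], [-2.97, 2.97]. Speed limits (rad/s): [1.89, 1.89, 2.22, 3.14, 3.14, 3.14].

INTERFACE

Orientations are given as a rotation vector (axis times angle).
In Python, from cell import env gives the robot as it stands. The module is installed in compiled form; this text tells all that it offers.
- The arm moves only by the tool servo_tool, never from a script. Its argument "commands" is a list of rows, each an object of numbers: "dx", "dy", "dz": the shift along the tool's x, y, z in cm; "rx", "ry", "rz": the turn, a rotation vector about the tool's x, y, z in degrees; "hand": the opening, from 0 (shut) to 1 (fully open). In form: [{"dx": .., "dy": .., "dz": .., "rx": .., "ry": .., "rz": .., "hand": ..}, ...]. A call has 1 to 20 rows; each row is the pose to reach, as a shift and turn from the pose commanded when the call began, along the tool's axes at that moment; what a row does not reach only later rows make up. A row lasts 1/8 s, in which the tool goes at most 62.5 mm and 10.7 degrees, less where a joint would pass 70% of its speed; a pose out of reach is approached as far as the arm can. A call with a gripper value outside its range is refused whole. The fingers move at their own pace and stop on an object; the grip force is fixed at half the most. Time passes only in rows, so rows that repeat a pose let the fingers close. It gives the time, the measured TCP pose, the force and the opening at its end, in the units of the state.
- env.sense(): the state, without advancing time (a new reading comes with each control period).
- env.grab_frame(name): name is "scene" or "top" or "wrist"; returns (picture, depth): 480x640x3 uint8, blue, green, red; 480x640 float32, m along the optical axis (not along the pixel's ray), 0 where there is no reading.
- env.camera_model(name): a dict with "camera_matrix" (3x3 intrinsics, pixels), "eye" and "rotation" of the camera in the world. Camera axes: x right, y up, looking along -z (the intrinsics and any distortion apply to the point x, -y, -z); pixel columns grow to the right and rows downward; lengths in m; the calibration is good to about 2 mm. A picture is of the moment at which its call begins: read the wrist's pose just before it. camera_model takes no time and is no camera call; for the wrist camera it gives the pose at the moment of the call.
- env.job_done(): hands the job in, once; it reports no verdict.
Trained networks look in the newest picture that a camera, given by its name, has taken for a name from the list of things; names that differ only in an ending like _2 or _b are one class to them, and where a whole thing is asked for, a point or a joint stands for the part that bears it (a point fixed in the world has none). Each returns a list of dicts, best first, with "conf" (0 to 1); they miss things now and then, are a little off and sometimes report something else, mostly with a low value. They report only what shows in the picture. A call takes as long as a camera call. They do not tell look-alikes from the thing itself.
- env.trace(name, camera): "pixels" (480x640 bool, what is visible of it) and "centre" ([row, column] in pixels, amid what is visible of it).
- env.pinpoint(name, camera): "centre" ([row, column] in pixels: a listed point, or the origin of a listed thing).
The state is a dict: "time_s": time; "joint_pos": joint angles; "joint_velocities": joint speeds; "effort": joint torques, N m; "ee_pos": TCP position; "orientation": TCP orientation; "force": force on the tool from outside, world axes, zero at the start; "moment": the same for the moment, N m; "width": finger opening in m.
Only numpy, scipy, OpenCV 4.12 (cv2) and the standard library are available. Lean on these libraries where they do the work, as an engineer would, in place of code of your own. Each camera call takes 0.05 s, during which the arm holds its last target. There are 200 camera calls.

## Working session

There is one attempt and no reset: what is moved stays moved. The work goes in short steps, Python scripts to look and compute and a tool call to move; the robot and the scene stay as the last step left them, time stands still between calls to the robot, and variables do not carry over. Pictures are saved under pics/ and viewed, about 12 in all and at most 16, crops included, and the job is handed in when it is done.

Besides the shell and the picture viewer there is one more tool, called after "Call:" by a JSON object that holds its "api" and its "payload". servo_tool: Moves the arm, as the interface text tells. Its arguments: {"type":"object","properties":{"commands":{"type":"array"}},"required":["commands"]}

```bash
mkdir -p pics
cat > h.py <<'E'
import numpy as np, cv2
from cell import env
from scipy.spatial.transform import Rotation as R
def cloud(cam, d, m):
    K=np.array(m["camera_matrix"]); v,u=np.mgrid[0:480,0:640]
    p=np.stack([(u-K[0,2])/K[0,0]*d, -(v-K[1,2])/K[1,1]*d, -d],-1)
    return p@np.array(m["rotation"]).T+np.array(m["eye"])
def grab(cam):
    m=env.camera_model(cam); im,d=env.grab_frame(cam); return im,d,m,cloud(cam,d,m)
E
python3 - <<'E'
from h import *
for c in ["scene","top"]:
    im,d,m,P=grab(c); cv2.imwrite(f"pics/{c}1.png",im)
    print(c,{k:np.round(v,3).tolist() if not isinstance(v,str) else v for k,v in m.items()})
    for n in "board moss pond terrace pavilion pine lantern boat glue_jar water_glass".split():
        for r in env.trace(n,c)[:3]:
            k=r["pixels"]&(d>0); q=P[k]
            if len(q): 
                t=q[q[:,2]>q[:,2].max()-.006]
                print(n,round(r["conf"],2),np.round(r["centre"]).tolist(),k.sum(),"med",np.round(np.median(q,0),3),"zmax",np.round(np.percentile(q[:,2],98),3), "mid",np.round((np.percentile(q,2,0)+np.percentile(q,98,0))/2,3))
s=env.sense(); print(s)
E
```

```text
Traceback (most recent call last):
  File "h.py", line 9, in grab
    m=env.camera_model(cam); im,d=env.grab_frame(cam); return im,d,m,cloud(cam,d,m)
                                                                     ~~~~~^^^^^^^^^
  File "h.py", line 7, in cloud
    return p@np.array(m["rotation"]).T+np.array(m["eye"])
           ~~~~~~~~~~~~~~~~~~~~~~~~~~~^~~~~~~~~~~~~~~~~~~
ValueError: operands could not be broadcast together with shapes (480,640) (3,)
```

```bash
sed -i 's/np.array(m\["rotation"\]).T/R.from_rotvec(m["rotation"]).as_matrix().T/' h.py
python3 - <<'E'
from h import *
for c in ["scene","top"]:
    im,d,m,P=grab(c); cv2.imwrite(f"pics/{c}1.png",im)
    print(c,m)
    for n in "board moss pond terrace pavilion pine lantern boat glue_jar water_glass".split():
        for r in env.trace(n,c)[:3]:
            k=r["pixels"]&(d>0); q=P[k]
            if len(q): 
                print(n,round(r["conf"],2),np.round(r["centre"]).tolist(),k.sum(),"med",np.round(np.median(q,0),3),"zmax",np.round(np.percentile(q[:,2],98),3), "mid",np.round((np.percentile(q,2,0)+np.percentile(q,98,0))/2,3))
s=env.sense(); print(s); print(env.camera_model("wrist"))
E
```

```text
scene {'camera_matrix': array([[435.64893838,   0.        , 320.48067441],
       [  0.        , 435.64893838, 241.39901819],
       [  0.        ,   0.        ,   1.        ]]), 'eye': array([1.07401721, 0.40396819, 0.53353251]), 'rotation': array([0.48786191, 1.06280865, 2.0283023 ])}
board 0.67 [254.0, 374.0] 854 med [0.485 0.054 0.014] zmax 0.016 mid [0.483 0.052 0.014]
board 0.62 [302.0, 403.0] 12556 med [0.566 0.169 0.011] zmax 0.013 mid [0.54  0.147 0.008]
moss 0.8 [310.0, 461.0] 1331 med [0.524 0.251 0.014] zmax 0.016 mid [0.523 0.249 0.014]
pond 0.66 [256.0, 374.0] 874 med [0.484 0.052 0.014] zmax 0.016 mid [0.483 0.051 0.013]
terrace 0.78 [241.0, 270.0] 626 med [ 0.572 -0.141  0.021] zmax 0.023 mid [ 0.568 -0.147  0.013]
pavilion 0.91 [208.0, 175.0] 553 med [ 0.622 -0.382  0.03 ] zmax 0.049 mid [ 0.614 -0.396  0.024]
pavilion 0.57 [226.0, 207.0] 524 med [ 0.62  -0.279  0.034] zmax 0.049 mid [ 0.616 -0.287  0.025]
pine 0.74 [204.0, 304.0] 486 med [ 0.429 -0.174  0.037] zmax 0.069 mid [ 0.423 -0.178  0.034]
lantern 0.77 [180.0, 231.0] 300 med [ 0.447 -0.398  0.03 ] zmax 0.056
[... 2102 characters left out ...]
157273e-03,  9.25086363e-04]), 'effort': array([-1.91339663e-03, -7.31733012e+01, -6.32646060e+01, -3.26844047e-04,
        6.41938095e-04, -1.18945877e-04]), 'ee_pos': array([0.28494024, 0.61191754, 0.23131992]), 'orientation': array([ 0.34178922,  1.54364988, -0.34175718]), 'force': array([0.14558501, 0.74355589, 0.02144669]), 'moment': array([0.04164378, 0.00933009, 0.01689628]), 'width': 0.08570712546074401}
{'camera_matrix': array([[397.03907255,   0.        , 316.82287404],
       [  0.        , 397.03907255, 236.86438827],
       [  0.        ,   0.        ,   1.        ]]), 'eye': array([0.22125329, 0.64287876, 0.373061  ]), 'rotation': array([-0.25528794, -0.16110079,  1.12528273])}
```

View pics/top1.png

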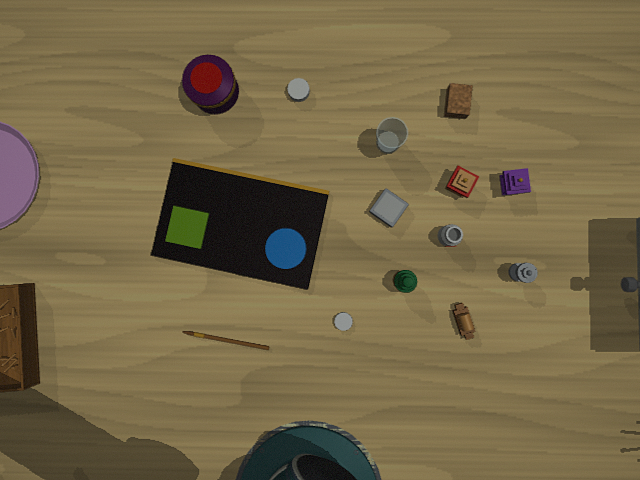

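View pics/scene1.png

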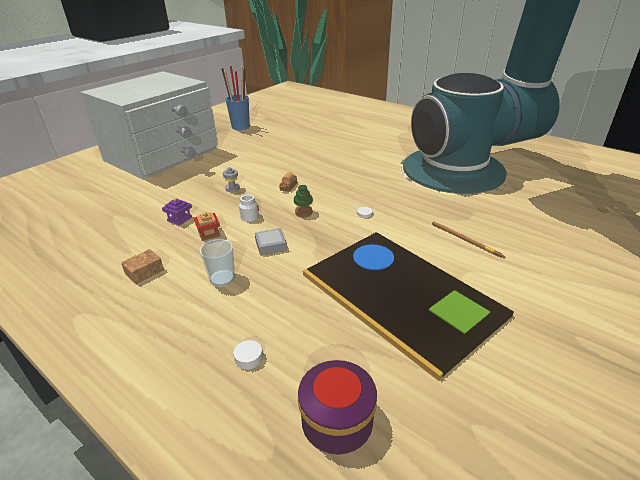

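```bash
cat >> h.py <<'E'
def layer(P,d,c,r,z0,z1):
    k=(d>0)&(np.hypot(P[...,0]-c[0],P[...,1]-c[1])<r)&(P[...,2]>z0)&(P[...,2]<z1)
    return P[k]
def rect(q):
    (cx,cy),(w,h),a=cv2.minAreaRect((q[:,:2]*1000).astype(np.float32)); return np.round([cx/1000,cy/1000],4),np.round([w,h],1),round(a,1),len(q)
def circ(q):
    (c,r)=cv2.minEnclosingCircle((q[:,:2]*1000).astype(np.float32)); return np.round(np.array(c)/1000,4),round(r,1),np.round(q.mean(0),4),len(q)
def go(x,y,z,yaw=None):
    """print move to world TCP pose, tool down; yaw (deg) = world direction of jaw axis mod 180"""
    s=env.sense(); M=R.from_rotvec(s["orientation"]).as_matrix()
    c=np.degrees(np.arctan2(M[1,1],M[0,1])); yaw=c if yaw is None else yaw
    out=[]
    for t in (yaw,yaw+180):
        t=(t-c+180)%360-180; out.append(t)
    t=min(out,key=abs)
    a=np.radians(c+t); Y=np.array([np.cos(a),np.sin(a),0]); X=np.array([0,0,-1.]); G=np.stack([X,Y,np.cross(X,Y)],1)
    rv=np.degrees(R.from_matrix(M.T@G).as_rotvec())
    print("xyz",(x,y,z),"d cm",np.round(M.T@(np.array([x,y,z])-s["ee_pos"])*100,2),"rot",np.round(rv,1),"alt",np.round(out,1),"j6",round(s["joint_pos"][5],2),"tcp",np.round(s["ee_pos"],4),"jaw",round(c,1))
E
python3 - <<'E'
from h import *
im,d,m,P=grab("top")
hsv=cv2.cvtColor(im,cv2.COLOR_BGR2HSV); H,S,V=cv2.split(hsv)
v=d>0
near=lambda c,r:(np.hypot(P[...,0]-c[0],P[...,1]-c[1])<r)&v
print("moss",rect(P[near((.52,.245),.08)&(H>30)&(H<60)&(S>120)&(V>60)]))
print("pond",circ(P[near((.481,.051),.08)&(H>95)&(H<125)&(S>120)&(V>60)]))
print("board",rect(P[near((.53,.142),.22)&(P[...,2]>.007)&(P[...,2]<.02)]))
print("terrace",rect(layer(P,d,(.57,-.147),.05,.017,.03)))
print("terrtop",rect(P[near((.57,-.147),.05)&(P[...,2]>.017)]))
for n,c in [("pav",(.613,-.29)),("decoy",(.616,-.395))]:
    print(n,rect(layer(P,d,c,.045,.03,.041)), circ(layer(P,d,c,.045,.047,.06)), rect(P[near(c,.045)&(P[...,2]>.028)]))
print("pine",circ(layer(P,d,(.42,-.183),.045,.035,.08)),circ(layer(P,d,(.42,-.183),.045,.058,.08)))
print("lant",circ(layer(P,d,(.44,-.406),.04,.038,.08)),circ(layer(P,d,(.44,-.406),.04,.052,.08)))
print("boat",rect(layer(P,d,(.346,-.297),.06,.010,.05)),rect(layer(P,d,(.346,-.297),.06,.022,.05)))
cab=P[v&(P[...,1]<-.48)&(P[...,2]>.05)]; print("cab",np.percentile(cab,[1,99],0).round(3))
go(.57,-.146,.25,0)
import numpy as np
a=im[160:340,340:560]; cv2.imwrite("pics/crop2.png",cv2.resize(a,None,fx=3.4,fy=3.3,interpolation=cv2.INTER_CUBIC))
E
```

```text
moss (array([0.5212, 0.246 ]), array([74.2, 72.5]), 78.2, 1337)
pond (array([0.4819, 0.0494]), 40.7, array([0.4814, 0.0493, 0.0151]), 1328)
board (array([0.5305, 0.1423]), array([320.6, 200.3]), 78.5, 16116)
terrace (array([ 0.5634, -0.1518]), array([55.9, 56.4]), 55.6, 813)
terrtop (array([ 0.5634, -0.1518]), array([55.9, 56.4]), 55.6, 813)
pav (array([ 0.6134, -0.2915]), array([46.3, 47. ]), 63.1, 325) (array([ 0.6133, -0.291 ]), 13.8, array([ 0.6131, -0.2911,  0.0498]), 81) (array([ 0.6134, -0.2915]), array([46.3, 47. ]), 63.1, 602)
decoy (array([ 0.6145, -0.3948]), array([46.5, 47.2]), 7.2, 333) (array([ 0.6141, -0.395 ]), 13.3, array([ 0.6142, -0.3951,  0.0497]), 88) (array([ 0.6145, -0.3948]), array([46.5, 47.2]), 7.2, 624)
pine (array([ 0.4211, -0.1815]), 21.8, array([ 0.4217, -0.1797,  0.0525]), 424) (array([ 0.4229, -0.1814]), 14.0, array([ 0.4215, -0.1807,  0.0688]), 104)
lant (array([ 0.4404, -0.407 ]), 19.1, array([ 0.4404, -0.4049,  0.0498]), 345) (array([ 0.44  , -0.4034]), 13.8, array([ 0.4406, -0.4062,  0.0553]), 95)
boat (array([ 0.3446, -0.2984]), array([70.7, 28.7]), 17.7, 490) (array([ 0.3445, -0.2985]), array([30.6, 22.2]), 18.4, 203)
cab [[ 0.408 -0.611  0.05 ]
 [ 0.433 -0.586  0.062]]
xyz (0.57, -0.146, 0.25) d cm [ -1.87 -56.67  57.84] rot [65.  0.  0.] alt [-65. 115.] j6 -0.04 tcp [0.285  0.6119 0.2313] jaw 65.0
```

View pics/crop2.png

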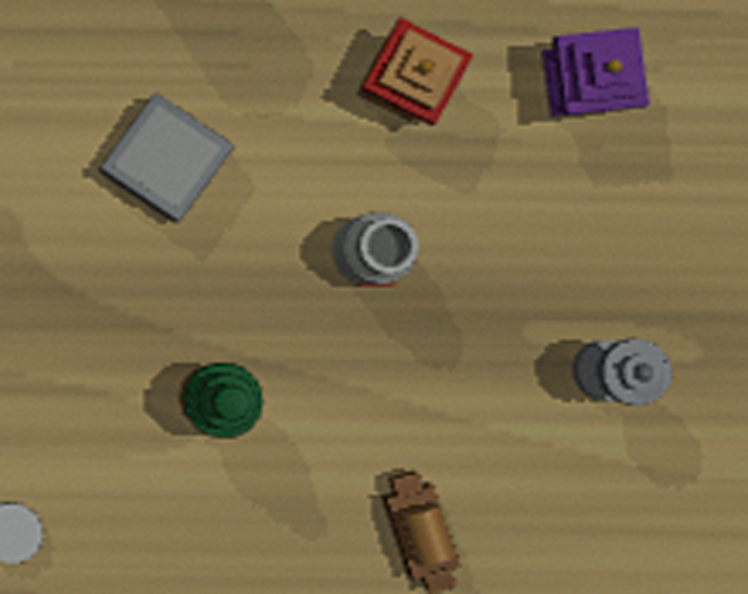

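Run:
```python
from h import *
go(.5634,-.1518,.12,55.6)
```

```text
xyz (0.5634, -0.1518, 0.12) d cm [ 11.13 -57.48  57.48] rot [ 9.4 -0.   0. ] alt [ -9.4 170.6] j6 -0.04 tcp [0.285  0.6119 0.2313] jaw 65.0
```

Call:
{"api": "servo_tool", "payload": {"commands": [{"dy":-57.5,"dz":57.5,"rx":9.4,"hand":1},{"dy":-57.5,"dz":57.5,"rx":9.4,"hand":1},{"dy":-57.5,"dz":57.5,"rx":9.4,"hand":1},{"dy":-57.5,"dz":57.5,"rx":9.4,"hand":1},{"dy":-57.5,"dz":57.5,"rx":9.4,"hand":1},{"dy":-57.5,"dz":57.5,"rx":9.4,"hand":1},{"dy":-57.5,"dz":57.5,"rx":9.4,"hand":1},{"dy":-57.5,"dz":57.5,"rx":9.4,"hand":1},{"dy":-57.5,"dz":57.5,"rx":9.4,"hand":1},{"dy":-57.5,"dz":57.5,"rx":9.4,"hand":1},{"dy":-57.5,"dz":57.5,"rx":9.4,"hand":1},{"dy":-57.5,"dz":57.5,"rx":9.4,"hand":1},{"dx":3,"dy":-57.5,"dz":57.5,"rx":9.4,"hand":1},{"dx":6,"dy":-57.5,"dz":57.5,"rx":9.4,"hand":1},{"dx":9,"dy":-57.5,"dz":57.5,"rx":9.4,"hand":1},{"dx":11.1,"dy":-57.5,"dz":57.5,"rx":9.4,"hand":1},{"dx":11.1,"dy":-57.5,"dz":57.5,"rx":9.4,"hand":1},{"dx":11.1,"dy":-57.5,"dz":57.5,"rx":9.4,"hand":1}]}}

```text
validation failed for argument at $.co...
```

Run:
```python
from h import *
im,d,m,P=grab("wrist"); cv2.imwrite("pics/w3.png",im)
print("terrace",rect(layer(P,d,(.563,-.152),.055,.017,.03)))
go(.5634,-.1518,-.002,55.6)
```

```text
terrace (array([0., 0.]), array([0., 0.]), 0.0, 0)
xyz (0.5634, -0.1518, -0.002) d cm [ 23.33 -57.49  57.48] rot [ 9.4 -0.  -0. ] alt [ -9.4 170.6] j6 -0.04 tcp [0.2849 0.6119 0.2313] jaw 65.0
```

View pics/w3.png

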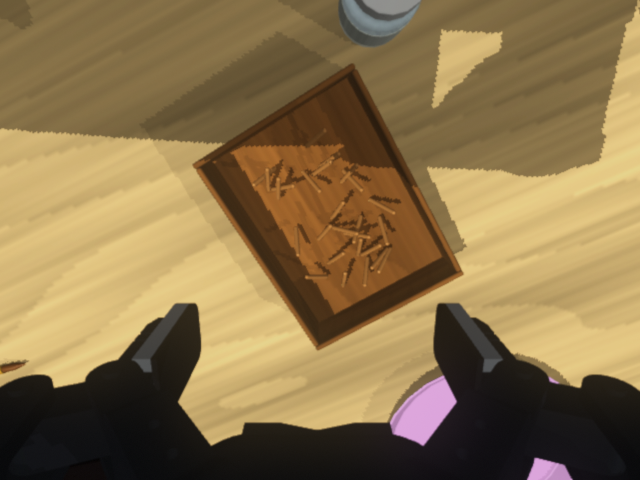

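The move was refused, so the picture only shows a tray under the start pose. I'll retry with every field given.

Call:
{"api": "servo_tool", "payload": {"commands": [{"dx":0,"dy":-57.5,"dz":57.5,"rx":9.4,"ry":0,"rz":0,"hand":1},{"dx":0,"dy":-57.5,"dz":57.5,"rx":9.4,"ry":0,"rz":0,"hand":1},{"dx":0,"dy":-57.5,"dz":57.5,"rx":9.4,"ry":0,"rz":0,"hand":1},{"dx":0,"dy":-57.5,"dz":57.5,"rx":9.4,"ry":0,"rz":0,"hand":1},{"dx":0,"dy":-57.5,"dz":57.5,"rx":9.4,"ry":0,"rz":0,"hand":1},{"dx":0,"dy":-57.5,"dz":57.5,"rx":9.4,"ry":0,"rz":0,"hand":1},{"dx":0,"dy":-57.5,"dz":57.5,"rx":9.4,"ry":0,"rz":0,"hand":1},{"dx":0,"dy":-57.5,"dz":57.5,"rx":9.4,"ry":0,"rz":0,"hand":1},{"dx":0,"dy":-57.5,"dz":57.5,"rx":9.4,"ry":0,"rz":0,"hand":1},{"dx":0,"dy":-57.5,"dz":57.5,"rx":9.4,"ry":0,"rz":0,"hand":1},{"dx":0,"dy":-57.5,"dz":57.5,"rx":9.4,"ry":0,"rz":0,"hand":1},{"dx":0,"dy":-57.5,"dz":57.5,"rx":9.4,"ry":0,"rz":0,"hand":1},{"dx":3,"dy":-57.5,"dz":57.5,"rx":9.4,"ry":0,"rz":0,"hand":1},{"dx":6,"dy":-57.5,"dz":57.5,"rx":9.4,"ry":0,"rz":0,"hand":1},{"dx":9,"dy":-57.5,"dz":57.5,"rx":9.4,"ry":0,"rz":0,"hand":1},{"dx":11,"dy":-57.5,"dz":57.5,"rx":9.4,"ry":0,"rz":0,"hand":1},{"dx":11,"dy":-57.5,"dz":57.5,"rx":9.4,"ry":0,"rz":0,"hand":1}]}}

```text
time_s: 3.38
ee_pos: [0.563, -0.1518, 0.1203]
orientation: [0.47, 1.521, -0.47]
force: [-0.7, -0.1, 0.5]
width: 0.0859
```

Run:
```python
from h import *
im,d,m,P=grab("wrist")
print("terrace",rect(layer(P,d,(.563,-.152),.055,.018,.03)),np.median(layer(P,d,(.563,-.152),.02,-.01,.05)[:,2]))
go(.5634,-.1518,-.002,55.6)
```

```text
terrace (array([ 0.5635, -0.1508]), array([56. , 55.9]), 55.2, 7405) 0.021526745975088205
xyz (0.5634, -0.1518, -0.002) d cm [12.37 -0.   -0.02] rot [ 0. -0.  0.] alt [ -0. 180.] j6 -1.28 tcp [ 0.5636 -0.1519  0.1217] jaw 55.6
```

Call:
{"api": "servo_tool", "payload": {"commands": [{"dx":5,"dy":0,"dz":0,"rx":0,"ry":0,"rz":0,"hand":1},{"dx":9,"dy":0,"dz":0,"rx":0,"ry":0,"rz":0,"hand":1},{"dx":11,"dy":0,"dz":0,"rx":0,"ry":0,"rz":0,"hand":1},{"dx":12.2,"dy":0,"dz":0,"rx":0,"ry":0,"rz":0,"hand":1},{"dx":12.2,"dy":0,"dz":0,"rx":0,"ry":0,"rz":0,"hand":1},{"dx":12.2,"dy":0,"dz":0,"rx":0,"ry":0,"rz":0,"hand":0},{"dx":12.2,"dy":0,"dz":0,"rx":0,"ry":0,"rz":0,"hand":0},{"dx":12.2,"dy":0,"dz":0,"rx":0,"ry":0,"rz":0,"hand":0},{"dx":12.2,"dy":0,"dz":0,"rx":0,"ry":0,"rz":0,"hand":0},{"dx":12.2,"dy":0,"dz":0,"rx":0,"ry":0,"rz":0,"hand":0},{"dx":12.2,"dy":0,"dz":0,"rx":0,"ry":0,"rz":0,"hand":0}]}}

```text
time_s: 4.8
ee_pos: [0.5643, -0.1523, 0.0008]
orientation: [0.47, 1.517, -0.47]
force: [-0.9, 1.3, 6.6]
width: 0.0546
```

Call:
{"api": "servo_tool", "payload": {"commands": [{"dx":-1,"dy":0,"dz":0,"rx":0,"ry":0,"rz":0,"hand":0},{"dx":-4,"dy":0,"dz":0,"rx":0,"ry":0,"rz":0,"hand":0},{"dx":-9,"dy":0,"dz":0,"rx":0,"ry":0,"rz":0,"hand":0},{"dx":-12,"dy":0,"dz":0,"rx":0,"ry":0,"rz":0,"hand":0},{"dx":-12,"dy":0,"dz":0,"rx":0,"ry":0,"rz":0,"hand":0}]}}

```text
time_s: 5.42
ee_pos: [0.5645, -0.1524, 0.1227]
orientation: [0.469, 1.514, -0.47]
force: [0.0, 0.1, -1.0]
width: 0.0548
```

Run:
```python
from h import *
print(env.sense()["width"],env.sense()["force"])
go(.5212,.246,.12,78.5)
```

```text
0.05480072497333512 [ 4.81081871e-04  8.66148376e-02 -9.55611632e-01]
xyz (0.5212, 0.246, 0.12) d cm [  0.19  30.44 -26.07] rot [-22.9   0.3  -0. ] alt [  22.9 -157.1] j6 -1.28 tcp [ 0.5645 -0.1524  0.1227] jaw 55.6
```

Call:
{"api": "servo_tool", "payload": {"commands": [{"dx":0,"dy":30.4,"dz":-26.1,"rx":-22.9,"ry":0,"rz":0,"hand":0},{"dx":0,"dy":30.4,"dz":-26.1,"rx":-22.9,"ry":0,"rz":0,"hand":0},{"dx":0,"dy":30.4,"dz":-26.1,"rx":-22.9,"ry":0,"rz":0,"hand":0},{"dx":0,"dy":30.4,"dz":-26.1,"rx":-22.9,"ry":0,"rz":0,"hand":0},{"dx":0,"dy":30.4,"dz":-26.1,"rx":-22.9,"ry":0,"rz":0,"hand":0},{"dx":0,"dy":30.4,"dz":-26.1,"rx":-22.9,"ry":0,"rz":0,"hand":0},{"dx":0,"dy":30.4,"dz":-26.1,"rx":-22.9,"ry":0,"rz":0,"hand":0},{"dx":0,"dy":30.4,"dz":-26.1,"rx":-22.9,"ry":0,"rz":0,"hand":0},{"dx":0,"dy":30.4,"dz":-26.1,"rx":-22.9,"ry":0,"rz":0,"hand":0},{"dx":0,"dy":30.4,"dz":-26.1,"rx":-22.9,"ry":0,"rz":0,"hand":0}]}}

```text
time_s: 6.68
ee_pos: [0.5198, 0.2452, 0.1191]
orientation: [0.158, 1.565, -0.158]
force: [0.9, 0.2, -1.0]
width: 0.0545
```

Run:
```python
from h import *
im,d,m,P=grab("wrist")
H,S,V=cv2.split(cv2.cvtColor(im,cv2.COLOR_BGR2HSV)); v=d>0
near=lambda c,r:(np.hypot(P[...,0]-c[0],P[...,1]-c[1])<r)&v
g=near((.52,.245),.08)&(H>30)&(H<60)&(S>120)&(P[...,2]<.03); print("moss",rect(P[g]))
z=env.sense()["ee_pos"]; q=layer(P,d,z[:2],.05,z[2]+.012,z[2]+.025); print("terr held",rect(q),np.median(q[:,2]))
print("pond",circ(P[near((.481,.051),.08)&(H>95)&(H<125)&(S>120)]))
go(.5212,.246,.018,78.5)
```

```text
moss (array([0.5033, 0.2508]), array([74.9, 41.2]), 78.0, 6913)
terr held (array([0.5193, 0.2457]), array([82.2, 57.2]), 78.1, 25660) 0.13956080116768246
pond (array([0.4861, 0.0503]), 45.2, array([0.4872, 0.0644, 0.0139]), 7982)
xyz (0.5212, 0.246, 0.018) d cm [10.12  0.1   0.12] rot [-0. -0.  0.] alt [   0. -180.] j6 -0.97 tcp [0.5199 0.2453 0.1192] jaw 78.5
```

Call:
{"api": "servo_tool", "payload": {"commands": [{"dx":5,"dy":0.1,"dz":0.1,"rx":0,"ry":0,"rz":0,"hand":0},{"dx":8,"dy":0.1,"dz":0.1,"rx":0,"ry":0,"rz":0,"hand":0},{"dx":9.5,"dy":0.1,"dz":0.1,"rx":0,"ry":0,"rz":0,"hand":0},{"dx":10,"dy":0.1,"dz":0.1,"rx":0,"ry":0,"rz":0,"hand":0},{"dx":10.2,"dy":0.1,"dz":0.1,"rx":0,"ry":0,"rz":0,"hand":0},{"dx":10.3,"dy":0.1,"dz":0.1,"rx":0,"ry":0,"rz":0,"hand":0},{"dx":10.3,"dy":0.1,"dz":0.1,"rx":0,"ry":0,"rz":0,"hand":0}]}}

```text
time_s: 7.6
ee_pos: [0.5211, 0.2471, 0.017]
orientation: [0.157, 1.564, -0.157]
force: [0.2, 0.0, -1.2]
width: 0.0545
```

Call:
{"api": "servo_tool", "payload": {"commands": [{"dx":0.1,"dy":-0.1,"dz":0,"rx":0,"ry":0,"rz":0,"hand":0},{"dx":0.15,"dy":-0.1,"dz":0,"rx":0,"ry":0,"rz":0,"hand":0},{"dx":0.15,"dy":-0.1,"dz":0,"rx":0,"ry":0,"rz":0,"hand":1},{"dx":0.15,"dy":-0.1,"dz":0,"rx":0,"ry":0,"rz":0,"hand":1},{"dx":0.15,"dy":-0.1,"dz":0,"rx":0,"ry":0,"rz":0,"hand":1},{"dx":0.15,"dy":-0.1,"dz":0,"rx":0,"ry":0,"rz":0,"hand":1},{"dx":-2,"dy":-0.1,"dz":0,"rx":0,"ry":0,"rz":0,"hand":1},{"dx":-6,"dy":-0.1,"dz":0,"rx":0,"ry":0,"rz":0,"hand":1},{"dx":-11,"dy":-0.1,"dz":0,"rx":0,"ry":0,"rz":0,"hand":1},{"dx":-14,"dy":-0.1,"dz":0,"rx":0,"ry":0,"rz":0,"hand":1},{"dx":-14,"dy":-0.1,"dz":0,"rx":0,"ry":0,"rz":0,"hand":1}]}}

```text
time_s: 8.98
ee_pos: [0.5215, 0.2464, 0.1591]
orientation: [0.159, 1.561, -0.156]
force: [-0.5, -1.1, 0.4]
width: 0.0853
```

```bash
cat > t.py <<'E'
from h import *
im,d,m,P=grab("top"); v=d>0
H,S,V=cv2.split(cv2.cvtColor(im,cv2.COLOR_BGR2HSV))
im,d,m,P=grab("wrist"); H,S,V=cv2.split(cv2.cvtColor(im,cv2.COLOR_BGR2HSV)); v=d>0
near=lambda c,r:(np.hypot(P[...,0]-c[0],P[...,1]-c[1])<r)&v
print("moss w",rect(P[near((.52,.245),.06)&(H>30)&(H<60)&(S>120)&(P[...,2]<.03)]))
print("terr w",rect(layer(P,d,(.5212,.246),.05,.03,.045)))
E
python3 - <<'E'
exec(open("t.py").read())
go(.6134,-.2915,.16,63.1);go(.6134,-.2915,.16,-26.9)
E
```

```text
moss w (array([0.5228, 0.2467]), array([74.2, 74.6]), 78.4, 2814)
terr w (array([0.5204, 0.2466]), array([56.1, 56.5]), 77.9, 6427)
xyz (0.6134, -0.2915, 0.16) d cm [ -0.41 -50.83  19.79] rot [15.4 -0.   0. ] alt [-15.4 164.6] j6 -0.97 tcp [0.5205 0.2459 0.1558] jaw 78.5
xyz (0.6134, -0.2915, 0.16) d cm [ -0.41 -50.83  19.79] rot [-74.6  -0.   -0. ] alt [-105.4   74.6] j6 -0.97 tcp [0.5205 0.2459 0.1558] jaw 78.5
```

Call:
{"api": "servo_tool", "payload": {"commands": [{"dx":0,"dy":-50.8,"dz":19.8,"rx":15.4,"ry":0,"rz":0,"hand":0.8},{"dx":0,"dy":-50.8,"dz":19.8,"rx":15.4,"ry":0,"rz":0,"hand":0.8},{"dx":0,"dy":-50.8,"dz":19.8,"rx":15.4,"ry":0,"rz":0,"hand":0.8},{"dx":0,"dy":-50.8,"dz":19.8,"rx":15.4,"ry":0,"rz":0,"hand":0.8},{"dx":0,"dy":-50.8,"dz":19.8,"rx":15.4,"ry":0,"rz":0,"hand":0.8},{"dx":0,"dy":-50.8,"dz":19.8,"rx":15.4,"ry":0,"rz":0,"hand":0.8},{"dx":0,"dy":-50.8,"dz":19.8,"rx":15.4,"ry":0,"rz":0,"hand":0.8},{"dx":0,"dy":-50.8,"dz":19.8,"rx":15.4,"ry":0,"rz":0,"hand":0.8},{"dx":0,"dy":-50.8,"dz":19.8,"rx":15.4,"ry":0,"rz":0,"hand":0.8},{"dx":2,"dy":-50.8,"dz":19.8,"rx":15.4,"ry":0,"rz":0,"hand":0.8},{"dx":3.5,"dy":-50.8,"dz":19.8,"rx":15.4,"ry":0,"rz":0,"hand":0.8},{"dx":3.5,"dy":-50.8,"dz":19.8,"rx":15.4,"ry":0,"rz":0,"hand":0.8}]}}

```text
time_s: 10.58
ee_pos: [0.6129, -0.2898, 0.119]
orientation: [0.368, 1.543, -0.366]
force: [-0.1, 0.0, 0.5]
width: 0.0684
```

Run:
```python
from h import *
im,d,m,P=grab("wrist"); cv2.imwrite("pics/w4.png",im)
print("pav",rect(layer(P,d,(.6134,-.2915),.045,.03,.041)), circ(layer(P,d,(.6134,-.2915),.045,.047,.06)))
go(.6134,-.2915,.008,63.1)
```

```text
pav (array([ 0.6138, -0.2909]), array([46.2, 46.7]), 62.7, 3393) (array([ 0.6136, -0.2908]), 14.0, array([ 0.6132, -0.2907,  0.0486]), 780)
xyz (0.6134, -0.2915, 0.008) d cm [11.25 -0.14  0.08] rot [ 0.1 -0.1 -0. ] alt [-1.000e-01  1.799e+02] j6 -1.58 tcp [ 0.6134 -0.29    0.1205] jaw 63.2
```

View pics/w4.png

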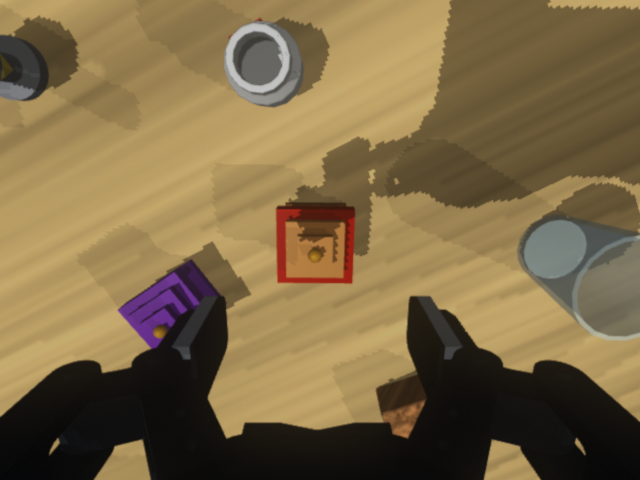

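Call:
{"api": "servo_tool", "payload": {"commands": [{"dx":4,"dy":-0.1,"dz":0.1,"rx":0,"ry":0,"rz":0,"hand":0.74},{"dx":8,"dy":-0.1,"dz":0.1,"rx":0,"ry":0,"rz":0,"hand":0.74},{"dx":10.5,"dy":-0.1,"dz":0.1,"rx":0,"ry":0,"rz":0,"hand":0.74},{"dx":11.2,"dy":-0.1,"dz":0.1,"rx":0,"ry":0,"rz":0,"hand":0.74},{"dx":11.2,"dy":-0.1,"dz":0.1,"rx":0,"ry":0,"rz":0,"hand":0.74},{"dx":11.2,"dy":-0.1,"dz":0.1,"rx":0,"ry":0,"rz":0,"hand":0},{"dx":11.2,"dy":-0.1,"dz":0.1,"rx":0,"ry":0,"rz":0,"hand":0},{"dx":11.2,"dy":-0.1,"dz":0.1,"rx":0,"ry":0,"rz":0,"hand":0},{"dx":11.2,"dy":-0.1,"dz":0.1,"rx":0,"ry":0,"rz":0,"hand":0},{"dx":11.2,"dy":-0.1,"dz":0.1,"rx":0,"ry":0,"rz":0,"hand":0}]}}

```text
time_s: 11.88
ee_pos: [0.615, -0.2929, 0.0113]
orientation: [0.367, 1.537, -0.368]
force: [-0.2, 0.5, 7.7]
width: 0.0446
```

Call:
{"api": "servo_tool", "payload": {"commands": [{"dx":-1,"dy":0,"dz":0,"rx":0,"ry":0,"rz":0,"hand":0},{"dx":-4,"dy":0,"dz":0,"rx":0,"ry":0,"rz":0,"hand":0},{"dx":-9,"dy":0,"dz":0,"rx":0,"ry":0,"rz":0,"hand":0},{"dx":-14,"dy":0,"dz":0,"rx":0,"ry":0,"rz":0,"hand":0},{"dx":-14,"dy":0,"dz":0,"rx":0,"ry":0,"rz":0,"hand":0}]}}

```text
time_s: 12.5
ee_pos: [0.6156, -0.2933, 0.1554]
orientation: [0.366, 1.532, -0.369]
force: [-0.0, -0.1, -0.4]
width: 0.0446
```

Run:
```python
from h import *
print(env.sense()["width"],env.sense()["force"])
go(.5207,.2464,.15,78.3)
```

```text
0.04457497498328301 [-0.02558052 -0.11258864 -0.42284727]
xyz (0.5207, 0.2464, 0.15) d cm [  0.28  43.86 -32.86] rot [-15.2   0.4   0.1] alt [  15.2 -164.8] j6 -1.58 tcp [ 0.6156 -0.2933  0.1554] jaw 63.1
```

Call:
{"api": "servo_tool", "payload": {"commands": [{"dx":0,"dy":43.9,"dz":-32.9,"rx":-15.2,"ry":0,"rz":0,"hand":0},{"dx":0,"dy":43.9,"dz":-32.9,"rx":-15.2,"ry":0,"rz":0,"hand":0},{"dx":0,"dy":43.9,"dz":-32.9,"rx":-15.2,"ry":0,"rz":0,"hand":0},{"dx":0,"dy":43.9,"dz":-32.9,"rx":-15.2,"ry":0,"rz":0,"hand":0},{"dx":0,"dy":43.9,"dz":-32.9,"rx":-15.2,"ry":0,"rz":0,"hand":0},{"dx":0,"dy":43.9,"dz":-32.9,"rx":-15.2,"ry":0,"rz":0,"hand":0},{"dx":0,"dy":43.9,"dz":-32.9,"rx":-15.2,"ry":0,"rz":0,"hand":0},{"dx":0,"dy":43.9,"dz":-32.9,"rx":-15.2,"ry":0,"rz":0,"hand":0},{"dx":0,"dy":43.9,"dz":-32.9,"rx":-15.2,"ry":0,"rz":0,"hand":0},{"dx":0,"dy":43.9,"dz":-32.9,"rx":-15.2,"ry":0,"rz":0,"hand":0},{"dx":2,"dy":43.9,"dz":-32.9,"rx":-15.2,"ry":0,"rz":0,"hand":0},{"dx":4,"dy":43.9,"dz":-32.9,"rx":-15.2,"ry":0,"rz":0,"hand":0},{"dx":4,"dy":43.9,"dz":-32.9,"rx":-15.2,"ry":0,"rz":0,"hand":0}]}}

```text
time_s: 14.12
ee_pos: [0.5183, 0.2464, 0.1065]
orientation: [0.16, 1.568, -0.163]
force: [0.4, 0.0, 0.4]
width: 0.045
```

Run:
```python
from h import *
im,d,m,P=grab("wrist"); z=env.sense()["ee_pos"]
q=layer(P,d,z[:2],.036,z[2]+.015,z[2]+.033); print("held eaves",rect(q),np.median(q[:,2])); 
q=layer(P,d,z[:2],.02,z[2]+.035,z[2]+.06); print("tiers",circ(q),np.percentile(q[:,2],[2,50,98]).round(4))
go(.5207,.2464,.05,78.3)
```

```text
held eaves (array([0.5172, 0.2471]), array([70.8, 47.7]), 77.9, 16383) 0.13229838050439768
tiers (array([0.5163, 0.2471]), 13.3, array([0.5157, 0.2473, 0.1461]), 888) [0.143  0.1467 0.1496]
xyz (0.5207, 0.2464, 0.05) d cm [5.8  0.01 0.2 ] rot [-0.  -0.1  0.1] alt [   0. -180.] j6 -0.97 tcp [0.5188 0.2468 0.108 ] jaw 78.3
```

Call:
{"api": "servo_tool", "payload": {"commands": [{"dx":2,"dy":0,"dz":0.35,"rx":0,"ry":0,"rz":0,"hand":0},{"dx":4,"dy":0,"dz":0.35,"rx":0,"ry":0,"rz":0,"hand":0},{"dx":5.2,"dy":0,"dz":0.35,"rx":0,"ry":0,"rz":0,"hand":0},{"dx":5.6,"dy":0,"dz":0.35,"rx":0,"ry":0,"rz":0,"hand":0},{"dx":5.8,"dy":0,"dz":0.35,"rx":0,"ry":0,"rz":0,"hand":0},{"dx":5.8,"dy":0,"dz":0.35,"rx":0,"ry":0,"rz":0,"hand":0}]}}

```text
time_s: 14.92
ee_pos: [0.5227, 0.2471, 0.0517]
orientation: [0.16, 1.564, -0.16]
force: [0.4, -0.7, 0.7]
width: 0.0452
```

Call:
{"api": "servo_tool", "payload": {"commands": [{"dx":0.15,"dy":0,"dz":0,"rx":0,"ry":0,"rz":0,"hand":0},{"dx":0.3,"dy":0,"dz":0,"rx":0,"ry":0,"rz":0,"hand":0},{"dx":0.3,"dy":0,"dz":0,"rx":0,"ry":0,"rz":0,"hand":0}]}}

```text
time_s: 15.3
ee_pos: [0.5225, 0.247, 0.0484]
orientation: [0.16, 1.565, -0.16]
force: [-0.8, 0.8, 0.1]
width: 0.0449
```

Call:
{"api": "servo_tool", "payload": {"commands": [{"dx":0.1,"dy":0,"dz":0,"rx":0,"ry":0,"rz":0,"hand":0},{"dx":0.15,"dy":0,"dz":0,"rx":0,"ry":0,"rz":0,"hand":0},{"dx":0.15,"dy":0,"dz":0,"rx":0,"ry":0,"rz":0,"hand":0}]}}

```text
time_s: 15.68
ee_pos: [0.5227, 0.2471, 0.0483]
orientation: [0.16, 1.564, -0.16]
force: [-8.6, -4.4, 16.6]
width: 0.0443
```

Call:
{"api": "servo_tool", "payload": {"commands": [{"dx":-0.1,"dy":0,"dz":0,"rx":0,"ry":0,"rz":0,"hand":0},{"dx":-0.1,"dy":0,"dz":0,"rx":0,"ry":0,"rz":0,"hand":0.8},{"dx":-0.1,"dy":0,"dz":0,"rx":0,"ry":0,"rz":0,"hand":0.8},{"dx":-0.1,"dy":0,"dz":0,"rx":0,"ry":0,"rz":0,"hand":0.8},{"dx":-0.1,"dy":0,"dz":0,"rx":0,"ry":0,"rz":0,"hand":0.8},{"dx":-3,"dy":0,"dz":0,"rx":0,"ry":0,"rz":0,"hand":0.8},{"dx":-7,"dy":0,"dz":0,"rx":0,"ry":0,"rz":0,"hand":0.8},{"dx":-12,"dy":0,"dz":0,"rx":0,"ry":0,"rz":0,"hand":0.8},{"dx":-12,"dy":0,"dz":0,"rx":0,"ry":0,"rz":0,"hand":0.8}]}}

```text
time_s: 16.8
ee_pos: [0.5238, 0.2476, 0.1712]
orientation: [0.162, 1.559, -0.157]
force: [-0.8, -0.0, -0.2]
width: 0.0684
```

Run:
```python
from h import *
im,d,m,P=grab("wrist"); c=(.521,.246)
print("terr w",rect(layer(P,d,c,.05,.03,.042)))
print("pav w",rect(layer(P,d,c,.04,.066,.078)),circ(layer(P,d,c,.03,.08,.1)))
go(.4217,-.1812,.16,78.3)
```

```text
terr w (array([0.52  , 0.2466]), array([56.2, 55.5]), 78.1, 1437)
pav w (array([0.5209, 0.2478]), array([46.2, 46.3]), 78.0, 3069) (array([0.5185, 0.2464]), 16.5, array([0.5202, 0.248 , 0.0847]), 1103)
xyz (0.4217, -0.1812, 0.16) d cm [  0.77 -44.01  -1.27] rot [ 0.   0.1 -0.1] alt [ -0. 180.] j6 -0.97 tcp [0.5231 0.2473 0.1685] jaw 78.3
```

Call:
{"api": "servo_tool", "payload": {"commands": [{"dx":0.7,"dy":-44,"dz":-1.3,"rx":0,"ry":0,"rz":0,"hand":0.8},{"dx":0.7,"dy":-44,"dz":-1.3,"rx":0,"ry":0,"rz":0,"hand":0.8},{"dx":0.7,"dy":-44,"dz":-1.3,"rx":0,"ry":0,"rz":0,"hand":0.8},{"dx":0.7,"dy":-44,"dz":-1.3,"rx":0,"ry":0,"rz":0,"hand":0.8},{"dx":0.7,"dy":-44,"dz":-1.3,"rx":0,"ry":0,"rz":0,"hand":0.8},{"dx":0.7,"dy":-44,"dz":-1.3,"rx":0,"ry":0,"rz":0,"hand":0.8},{"dx":0.7,"dy":-44,"dz":-1.3,"rx":0,"ry":0,"rz":0,"hand":0.8},{"dx":0.7,"dy":-44,"dz":-1.3,"rx":0,"ry":0,"rz":0,"hand":0.8},{"dx":2.7,"dy":-44,"dz":-1.3,"rx":0,"ry":0,"rz":0,"hand":0.8},{"dx":3.7,"dy":-44,"dz":-1.3,"rx":0,"ry":0,"rz":0,"hand":0.8},{"dx":3.7,"dy":-44,"dz":-1.3,"rx":0,"ry":0,"rz":0,"hand":0.8}]}}

```text
time_s: 18.23
ee_pos: [0.4206, -0.18, 0.1283]
orientation: [0.159, 1.567, -0.158]
force: [0.7, 0.7, -0.1]
width: 0.068
```

Run:
```python
from h import *
im,d,m,P=grab("wrist"); c=(.4215,-.181)
print("pine",circ(layer(P,d,c,.035,.034,.048)),circ(layer(P,d,c,.03,.06,.08)))
go(.4215,-.181,.013,78.3)
```

```text
pine (array([ 0.4213, -0.1809]), 22.0, array([ 0.4136, -0.1791,  0.0407]), 1575) (array([ 0.4214, -0.1808]), 10.1, array([ 0.4201, -0.1806,  0.0685]), 1078)
xyz (0.4215, -0.181, 0.013) d cm [11.62 -0.06  0.09] rot [ 0.1 -0.1 -0. ] alt [-1.000e-01  1.799e+02] j6 -1.83 tcp [ 0.4209 -0.1803  0.1292] jaw 78.4
```

Call:
{"api": "servo_tool", "payload": {"commands": [{"dx":5,"dy":-0.1,"dz":0.1,"rx":0,"ry":0,"rz":0,"hand":0.8},{"dx":9,"dy":-0.1,"dz":0.1,"rx":0,"ry":0,"rz":0,"hand":0.8},{"dx":11,"dy":-0.1,"dz":0.1,"rx":0,"ry":0,"rz":0,"hand":0.8},{"dx":11.6,"dy":-0.1,"dz":0.1,"rx":0,"ry":0,"rz":0,"hand":0.8},{"dx":11.6,"dy":-0.1,"dz":0.1,"rx":0,"ry":0,"rz":0,"hand":0.8},{"dx":11.6,"dy":-0.1,"dz":0.1,"rx":0,"ry":0,"rz":0,"hand":0},{"dx":11.6,"dy":-0.1,"dz":0.1,"rx":0,"ry":0,"rz":0,"hand":0},{"dx":11.6,"dy":-0.1,"dz":0.1,"rx":0,"ry":0,"rz":0,"hand":0},{"dx":11.6,"dy":-0.1,"dz":0.1,"rx":0,"ry":0,"rz":0,"hand":0},{"dx":11.6,"dy":-0.1,"dz":0.1,"rx":0,"ry":0,"rz":0,"hand":0},{"dx":11.6,"dy":-0.1,"dz":0.1,"rx":0,"ry":0,"rz":0,"hand":0}]}}

```text
time_s: 19.65
ee_pos: [0.4222, -0.1827, 0.0153]
orientation: [0.159, 1.563, -0.16]
force: [-2.9, 1.8, 8.9]
width: 0.0423
```

Call:
{"api": "servo_tool", "payload": {"commands": [{"dx":-1,"dy":0,"dz":0,"rx":0,"ry":0,"rz":0,"hand":0},{"dx":-4,"dy":0,"dz":0,"rx":0,"ry":0,"rz":0,"hand":0},{"dx":-9,"dy":0,"dz":0,"rx":0,"ry":0,"rz":0,"hand":0},{"dx":-14,"dy":0,"dz":0,"rx":0,"ry":0,"rz":0,"hand":0},{"dx":-14,"dy":0,"dz":0,"rx":0,"ry":0,"rz":0,"hand":0}]}}

```text
time_s: 20.27
ee_pos: [0.4229, -0.1831, 0.1587]
orientation: [0.158, 1.558, -0.162]
force: [0.3, 0.5, -1.6]
width: 0.0421
```

Run:
```python
from h import *
print(env.sense()["width"],env.sense()["force"])
go(.587,.233,.15,78.3)
```

```text
0.04207920821909474 [ 0.32703084  0.51913292 -1.5871941 ]
xyz (0.587, 0.233, 0.15) d cm [ 0.84 44.07  7.65] rot [0.  0.4 0.1] alt [ -0. 180.] j6 -1.83 tcp [ 0.4229 -0.1831  0.1587] jaw 78.3
```

Call:
{"api": "servo_tool", "payload": {"commands": [{"dx":0,"dy":44.1,"dz":7.7,"rx":0,"ry":0,"rz":0,"hand":0},{"dx":0,"dy":44.1,"dz":7.7,"rx":0,"ry":0,"rz":0,"hand":0},{"dx":0,"dy":44.1,"dz":7.7,"rx":0,"ry":0,"rz":0,"hand":0},{"dx":0,"dy":44.1,"dz":7.7,"rx":0,"ry":0,"rz":0,"hand":0},{"dx":0,"dy":44.1,"dz":7.7,"rx":0,"ry":0,"rz":0,"hand":0},{"dx":0,"dy":44.1,"dz":7.7,"rx":0,"ry":0,"rz":0,"hand":0},{"dx":0,"dy":44.1,"dz":7.7,"rx":0,"ry":0,"rz":0,"hand":0},{"dx":0,"dy":44.1,"dz":7.7,"rx":0,"ry":0,"rz":0,"hand":0},{"dx":0,"dy":44.1,"dz":7.7,"rx":0,"ry":0,"rz":0,"hand":0},{"dx":0,"dy":44.1,"dz":7.7,"rx":0,"ry":0,"rz":0,"hand":0},{"dx":0,"dy":44.1,"dz":7.7,"rx":0,"ry":0,"rz":0,"hand":0}]}}

```text
time_s: 21.65
ee_pos: [0.586, 0.2327, 0.1542]
orientation: [0.161, 1.564, -0.161]
force: [-0.8, -0.3, -0.6]
width: 0.042
```

Run:
```python
from h import *
im,d,m,P=grab("wrist"); z=env.sense()["ee_pos"]; cv2.imwrite("pics/w5.png",im)
q=layer(P,d,z[:2],.013,z[2]+.04,z[2]+.07); print("held top",circ(q),np.percentile(q[:,2],[2,50,98]).round(4))
go(.587,.233,.03,78.3)
```

```text
held top (array([0.586 , 0.2329]), 13.0, array([0.5826, 0.234 , 0.2054]), 5206) [0.1943 0.2074 0.2089]
xyz (0.587, 0.233, 0.03) d cm [12.42  0.03  0.08] rot [-0.  0. -0.] alt [   0. -180.] j6 -1.03 tcp [0.5861 0.2329 0.1542] jaw 78.3
```

View pics/w5.png

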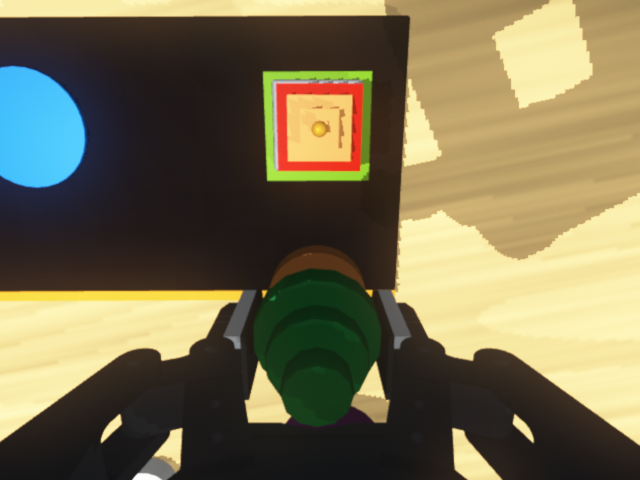

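Picture: terrace and pavilion sit squared on the moss at (318,125); the pine is held upright at (316,340), behind them.

Call:
{"api": "servo_tool", "payload": {"commands": [{"dx":5,"dy":0,"dz":0.1,"rx":0,"ry":0,"rz":0,"hand":0},{"dx":9,"dy":0,"dz":0.1,"rx":0,"ry":0,"rz":0,"hand":0},{"dx":11,"dy":0,"dz":0.1,"rx":0,"ry":0,"rz":0,"hand":0},{"dx":12,"dy":0,"dz":0.1,"rx":0,"ry":0,"rz":0,"hand":0},{"dx":12.4,"dy":0,"dz":0.1,"rx":0,"ry":0,"rz":0,"hand":0},{"dx":12.6,"dy":0,"dz":0.1,"rx":0,"ry":0,"rz":0,"hand":0},{"dx":12.6,"dy":0,"dz":0.1,"rx":0,"ry":0,"rz":0,"hand":0}]}}

```text
time_s: 22.58
ee_pos: [0.5874, 0.2338, 0.0285]
orientation: [0.16, 1.564, -0.16]
force: [-0.4, -0.6, -1.0]
width: 0.0418
```

Call:
{"api": "servo_tool", "payload": {"commands": [{"dx":0.1,"dy":0,"dz":0,"rx":0,"ry":0,"rz":0,"hand":0},{"dx":0.2,"dy":0,"dz":0,"rx":0,"ry":0,"rz":0,"hand":0},{"dx":0.2,"dy":0,"dz":0,"rx":0,"ry":0,"rz":0,"hand":0}]}}

```text
time_s: 22.95
ee_pos: [0.5875, 0.2338, 0.0273]
orientation: [0.16, 1.564, -0.16]
force: [-5.3, -1.0, 11.1]
width: 0.0422
```

Contact; release and rise, then measure.

Call:
{"api": "servo_tool", "payload": {"commands": [{"dx":-0.05,"dy":0,"dz":0,"rx":0,"ry":0,"rz":0,"hand":0},{"dx":-0.05,"dy":0,"dz":0,"rx":0,"ry":0,"rz":0,"hand":0.8},{"dx":-0.05,"dy":0,"dz":0,"rx":0,"ry":0,"rz":0,"hand":0.8},{"dx":-0.05,"dy":0,"dz":0,"rx":0,"ry":0,"rz":0,"hand":0.8},{"dx":-0.05,"dy":0,"dz":0,"rx":0,"ry":0,"rz":0,"hand":0.8},{"dx":-3,"dy":0,"dz":0,"rx":0,"ry":0,"rz":0,"hand":0.8},{"dx":-8,"dy":0,"dz":0,"rx":0,"ry":0,"rz":0,"hand":0.8},{"dx":-13,"dy":0,"dz":0,"rx":0,"ry":0,"rz":0,"hand":0.8},{"dx":-14,"dy":0,"dz":0,"rx":0,"ry":0,"rz":0,"hand":0.8}]}}

```text
time_s: 24.08
ee_pos: [0.5882, 0.2341, 0.1699]
orientation: [0.162, 1.56, -0.158]
force: [-0.1, 0.5, 0.1]
width: 0.0681
```

Run:
```python
from h import *
im,d,m,P=grab("wrist"); c=(.587,.233)
print("pine",circ(layer(P,d,c,.035,.046,.06)),circ(layer(P,d,c,.03,.073,.09)))
go(.4403,-.4055,.16,78.3)
go(.4403,-.4055,.16,30)
```

```text
pine (array([0.5862, 0.2344]), 21.8, array([0.5797, 0.2357, 0.0527]), 1306) (array([0.5863, 0.2346]), 9.9, array([0.5854, 0.2347, 0.0805]), 837)
xyz (0.4403, -0.4055, 0.16) d cm [  0.76 -65.61  -1.53] rot [ 0.   0.2 -0.1] alt [ -0. 180.] j6 -1.03 tcp [0.5879 0.234  0.1691] jaw 78.3
xyz (0.4403, -0.4055, 0.16) d cm [  0.76 -65.61  -1.53] rot [48.3  0.1 -0.2] alt [-48.3 131.7] j6 -1.03 tcp [0.5879 0.234  0.1691] jaw 78.3
```

Call:
{"api": "servo_tool", "payload": {"commands": [{"dx":0,"dy":-65.6,"dz":-1.5,"rx":48,"ry":0,"rz":0,"hand":0.8},{"dx":0,"dy":-65.6,"dz":-1.5,"rx":48,"ry":0,"rz":0,"hand":0.8},{"dx":0,"dy":-65.6,"dz":-1.5,"rx":48,"ry":0,"rz":0,"hand":0.8},{"dx":0,"dy":-65.6,"dz":-1.5,"rx":48,"ry":0,"rz":0,"hand":0.8},{"dx":0,"dy":-65.6,"dz":-1.5,"rx":48,"ry":0,"rz":0,"hand":0.8},{"dx":0,"dy":-65.6,"dz":-1.5,"rx":48,"ry":0,"rz":0,"hand":0.8},{"dx":0,"dy":-65.6,"dz":-1.5,"rx":48,"ry":0,"rz":0,"hand":0.8},{"dx":0,"dy":-65.6,"dz":-1.5,"rx":48,"ry":0,"rz":0,"hand":0.8},{"dx":0,"dy":-65.6,"dz":-1.5,"rx":48,"ry":0,"rz":0,"hand":0.8},{"dx":0,"dy":-65.6,"dz":-1.5,"rx":48,"ry":0,"rz":0,"hand":0.8},{"dx":0,"dy":-65.6,"dz":-1.5,"rx":48,"ry":0,"rz":0,"hand":0.8},{"dx":0,"dy":-65.6,"dz":-1.5,"rx":48,"ry":0,"rz":0,"hand":0.8},{"dx":2,"dy":-65.6,"dz":-1.5,"rx":48,"ry":0,"rz":0,"hand":0.8},{"dx":4,"dy":-65.6,"dz":-1.5,"rx":48,"ry":0,"rz":0,"hand":0.8},{"dx":4,"dy":-65.6,"dz":-1.5,"rx":48,"ry":0,"rz":0,"hand":0.8}]}}

```text
time_s: 26.0
ee_pos: [0.4393, -0.4042, 0.123]
orientation: [0.812, 1.418, -0.81]
force: [-0.2, 0.3, 0.3]
width: 0.0682
```

Run:
```python
from h import *
im,d,m,P=grab("wrist"); c=(.4403,-.4055)
print("lant",circ(layer(P,d,c,.035,.041,.052)),circ(layer(P,d,c,.03,.053,.08)))
go(.4403,-.4055,.021)
```

```text
lant (array([ 0.4403, -0.4062]), 19.2, array([ 0.4393, -0.4042,  0.0471]), 2295) (array([ 0.4404, -0.406 ]), 10.0, array([ 0.4403, -0.4057,  0.0553]), 669)
xyz (0.4403, -0.4055, 0.021) d cm [10.35  0.03  0.12] rot [-0.  -0.1  0. ] alt [   0. -180.] j6 -1.32 tcp [ 0.4396 -0.4048  0.1245] jaw 30.4
```

Call:
{"api": "servo_tool", "payload": {"commands": [{"dx":5,"dy":0,"dz":0.15,"rx":0,"ry":0,"rz":0,"hand":0.8},{"dx":8.5,"dy":0,"dz":0.15,"rx":0,"ry":0,"rz":0,"hand":0.8},{"dx":10,"dy":0,"dz":0.15,"rx":0,"ry":0,"rz":0,"hand":0.8},{"dx":10.3,"dy":0,"dz":0.15,"rx":0,"ry":0,"rz":0,"hand":0.8},{"dx":10.3,"dy":0,"dz":0.15,"rx":0,"ry":0,"rz":0,"hand":0.8},{"dx":10.3,"dy":0,"dz":0.15,"rx":0,"ry":0,"rz":0,"hand":0},{"dx":10.3,"dy":0,"dz":0.15,"rx":0,"ry":0,"rz":0,"hand":0},{"dx":10.3,"dy":0,"dz":0.15,"rx":0,"ry":0,"rz":0,"hand":0},{"dx":10.3,"dy":0,"dz":0.15,"rx":0,"ry":0,"rz":0,"hand":0},{"dx":10.3,"dy":0,"dz":0.15,"rx":0,"ry":0,"rz":0,"hand":0},{"dx":10.3,"dy":0,"dz":0.15,"rx":0,"ry":0,"rz":0,"hand":0}]}}

```text
time_s: 27.42
ee_pos: [0.4409, -0.4075, 0.0241]
orientation: [0.81, 1.412, -0.811]
force: [-0.9, 1.5, 7.0]
width: 0.036
```

Call:
{"api": "servo_tool", "payload": {"commands": [{"dx":-1,"dy":0,"dz":0,"rx":0,"ry":0,"rz":0,"hand":0},{"dx":-4,"dy":0,"dz":0,"rx":0,"ry":0,"rz":0,"hand":0},{"dx":-9,"dy":0,"dz":0,"rx":0,"ry":0,"rz":0,"hand":0},{"dx":-14,"dy":0,"dz":0,"rx":0,"ry":0,"rz":0,"hand":0},{"dx":-14,"dy":0,"dz":0,"rx":0,"ry":0,"rz":0,"hand":0}]}}

```text
time_s: 28.05
ee_pos: [0.4416, -0.4081, 0.1681]
orientation: [0.809, 1.407, -0.812]
force: [-0.1, 0.4, -1.3]
width: 0.0356
```

Run:
```python
from h import *
print(env.sense()["width"],env.sense()["force"])
go(.5015,.1477,.16,-11.5)
```

```text
0.0355991390664299 [-0.12554699  0.36699189 -1.26910389]
xyz (0.5015, 0.1477, 0.16) d cm [  0.56  33.24 -44.95] rot [41.8  0.3 -0.2] alt [-41.8 138.2] j6 -1.32 tcp [ 0.4416 -0.4081  0.1681] jaw 30.3
```

Call:
{"api": "servo_tool", "payload": {"commands": [{"dx":0,"dy":33.2,"dz":-45,"rx":41.8,"ry":0,"rz":0,"hand":0},{"dx":0,"dy":33.2,"dz":-45,"rx":41.8,"ry":0,"rz":0,"hand":0},{"dx":0,"dy":33.2,"dz":-45,"rx":41.8,"ry":0,"rz":0,"hand":0},{"dx":0,"dy":33.2,"dz":-45,"rx":41.8,"ry":0,"rz":0,"hand":0},{"dx":0,"dy":33.2,"dz":-45,"rx":41.8,"ry":0,"rz":0,"hand":0},{"dx":0,"dy":33.2,"dz":-45,"rx":41.8,"ry":0,"rz":0,"hand":0},{"dx":0,"dy":33.2,"dz":-45,"rx":41.8,"ry":0,"rz":0,"hand":0},{"dx":0,"dy":33.2,"dz":-45,"rx":41.8,"ry":0,"rz":0,"hand":0},{"dx":0,"dy":33.2,"dz":-45,"rx":41.8,"ry":0,"rz":0,"hand":0},{"dx":0,"dy":33.2,"dz":-45,"rx":41.8,"ry":0,"rz":0,"hand":0},{"dx":0,"dy":33.2,"dz":-45,"rx":41.8,"ry":0,"rz":0,"hand":0},{"dx":3,"dy":33.2,"dz":-45,"rx":41.8,"ry":0,"rz":0,"hand":0},{"dx":6,"dy":33.2,"dz":-45,"rx":41.8,"ry":0,"rz":0,"hand":0},{"dx":8,"dy":33.2,"dz":-45,"rx":41.8,"ry":0,"rz":0,"hand":0},{"dx":8,"dy":33.2,"dz":-45,"rx":41.8,"ry":0,"rz":0,"hand":0}]}}

```text
time_s: 29.92
ee_pos: [0.4993, 0.148, 0.0817]
orientation: [1.354, 1.108, -1.358]
force: [0.7, -0.0, -1.2]
width: 0.0359
```

Run:
```python
from h import *
im,d,m,P=grab("wrist"); z=env.sense()["ee_pos"]
q=layer(P,d,z[:2],.012,z[2]+.028,z[2]+.06); print("held top",circ(q),np.percentile(q[:,2],[2,50,98]).round(4))
go(.5015,.1477,.038,-11.5)
```

```text
held top (array([0.5008, 0.15  ]), 10.2, array([0.5006, 0.1512, 0.1136]), 1541) [0.111  0.1123 0.1181]
xyz (0.5015, 0.1477, 0.038) d cm [4.5  0.17 0.03] rot [-0.  0.  0.] alt [   0. -180.] j6 0.44 tcp [0.4999 0.1483 0.083 ] jaw -11.5
```

Call:
{"api": "servo_tool", "payload": {"commands": [{"dx":2,"dy":0.15,"dz":0,"rx":0,"ry":0,"rz":0,"hand":0},{"dx":3.5,"dy":0.15,"dz":0,"rx":0,"ry":0,"rz":0,"hand":0},{"dx":4.1,"dy":0.15,"dz":0,"rx":0,"ry":0,"rz":0,"hand":0},{"dx":4.3,"dy":0.15,"dz":0,"rx":0,"ry":0,"rz":0,"hand":0},{"dx":4.4,"dy":0.15,"dz":0,"rx":0,"ry":0,"rz":0,"hand":0},{"dx":4.4,"dy":0.15,"dz":0,"rx":0,"ry":0,"rz":0,"hand":0}]}}

```text
time_s: 30.72
ee_pos: [0.5014, 0.1488, 0.0391]
orientation: [1.355, 1.108, -1.355]
force: [-0.3, -0.1, -1.1]
width: 0.0357
```

Call:
{"api": "servo_tool", "payload": {"commands": [{"dx":0.1,"dy":0,"dz":0,"rx":0,"ry":0,"rz":0,"hand":0},{"dx":0.2,"dy":0,"dz":0,"rx":0,"ry":0,"rz":0,"hand":0},{"dx":0.3,"dy":0,"dz":0,"rx":0,"ry":0,"rz":0,"hand":0},{"dx":0.3,"dy":0,"dz":0,"rx":0,"ry":0,"rz":0,"hand":0}]}}

```text
time_s: 31.22
ee_pos: [0.5014, 0.1488, 0.0361]
orientation: [1.355, 1.108, -1.355]
force: [-3.1, -0.6, 4.3]
width: 0.0358
```

Call:
{"api": "servo_tool", "payload": {"commands": [{"dx":0,"dy":0,"dz":0,"rx":0,"ry":0,"rz":0,"hand":0},{"dx":0,"dy":0,"dz":0,"rx":0,"ry":0,"rz":0,"hand":0.7},{"dx":0,"dy":0,"dz":0,"rx":0,"ry":0,"rz":0,"hand":0.7},{"dx":0,"dy":0,"dz":0,"rx":0,"ry":0,"rz":0,"hand":0.7},{"dx":0,"dy":0,"dz":0,"rx":0,"ry":0,"rz":0,"hand":0.7},{"dx":-3,"dy":0,"dz":0,"rx":0,"ry":0,"rz":0,"hand":0.7},{"dx":-8,"dy":0,"dz":0,"rx":0,"ry":0,"rz":0,"hand":0.7},{"dx":-12,"dy":0,"dz":0,"rx":0,"ry":0,"rz":0,"hand":0.7},{"dx":-12,"dy":0,"dz":0,"rx":0,"ry":0,"rz":0,"hand":0.7}]}}

```text
time_s: 32.35
ee_pos: [0.5025, 0.149, 0.1592]
orientation: [1.359, 1.105, -1.351]
force: [0.0, 0.2, -0.4]
width: 0.0596
```

Run:
```python
from h import *
im,d,m,P=grab("wrist"); c=(.5015,.149)
print("lant",circ(layer(P,d,c,.035,.052,.064)),circ(layer(P,d,c,.03,.065,.09)))
im,d,m,P=grab("top")
print("boat",rect(layer(P,d,(.346,-.297),.06,.010,.05)))
go(.3446,-.2984,.16,17.7)
```

```text
lant (array([0.5021, 0.151 ]), 19.0, array([0.5023, 0.153 , 0.059 ]), 1932) (array([0.5019, 0.1509]), 10.1, array([0.5021, 0.1516, 0.0673]), 553)
boat (array([ 0.3447, -0.2986]), array([70.2, 28.6]), 18.4, 488)
xyz (0.3446, -0.2984, 0.16) d cm [-0.46 -6.45 46.93] rot [-29.2  -0.   -0. ] alt [  29.2 -150.8] j6 0.44 tcp [0.5012 0.1487 0.1555] jaw -11.5
```

Call:
{"api": "servo_tool", "payload": {"commands": [{"dx":0,"dy":-6.4,"dz":46.9,"rx":60.1,"ry":0,"rz":0,"hand":0.7},{"dx":0,"dy":-6.4,"dz":46.9,"rx":60.1,"ry":0,"rz":0,"hand":0.7},{"dx":0,"dy":-6.4,"dz":46.9,"rx":60.1,"ry":0,"rz":0,"hand":0.7},{"dx":0,"dy":-6.4,"dz":46.9,"rx":60.1,"ry":0,"rz":0,"hand":0.7},{"dx":0,"dy":-6.4,"dz":46.9,"rx":60.1,"ry":0,"rz":0,"hand":0.7},{"dx":0,"dy":-6.4,"dz":46.9,"rx":60.1,"ry":0,"rz":0,"hand":0.7},{"dx":0,"dy":-6.4,"dz":46.9,"rx":60.1,"ry":0,"rz":0,"hand":0.7},{"dx":0,"dy":-6.4,"dz":46.9,"rx":60.1,"ry":0,"rz":0,"hand":0.7},{"dx":0,"dy":-6.4,"dz":46.9,"rx":60.1,"ry":0,"rz":0,"hand":0.7},{"dx":0,"dy":-6.4,"dz":46.9,"rx":60.1,"ry":0,"rz":0,"hand":0.7},{"dx":2,"dy":-6.4,"dz":46.9,"rx":60.1,"ry":0,"rz":0,"hand":0.7},{"dx":4,"dy":-6.4,"dz":46.9,"rx":60.1,"ry":0,"rz":0,"hand":0.7},{"dx":4,"dy":-6.4,"dz":46.9,"rx":60.1,"ry":0,"rz":0,"hand":0.7}]}}

```text
time_s: 34.08
ee_pos: [0.3448, -0.297, 0.1133]
orientation: [2.046, 0.336, -2.05]
force: [-0.4, -0.3, 0.6]
width: 0.0599
```

Run:
```python
from h import *
im,d,m,P=grab("wrist")
print("boat",rect(layer(P,d,(.346,-.297),.05,.010,.05)),rect(layer(P,d,(.346,-.297),.05,.022,.05)))
cv2.imwrite("pics/w6.png",im)
go(.3446,-.2985,.002,108.1)
```

```text
boat (array([ 0.3456, -0.2975]), array([69.9, 27.6]), 17.7, 4133) (array([ 0.3455, -0.2975]), array([30.7, 21.7]), 18.0, 1876)
xyz (0.3446, -0.2985, 0.002) d cm [11.27  0.1   0.07] rot [0.4 0.  0.1] alt [179.6  -0.4] j6 0.48 tcp [ 0.3451 -0.2975  0.1147] jaw -71.5
```

View pics/w6.png

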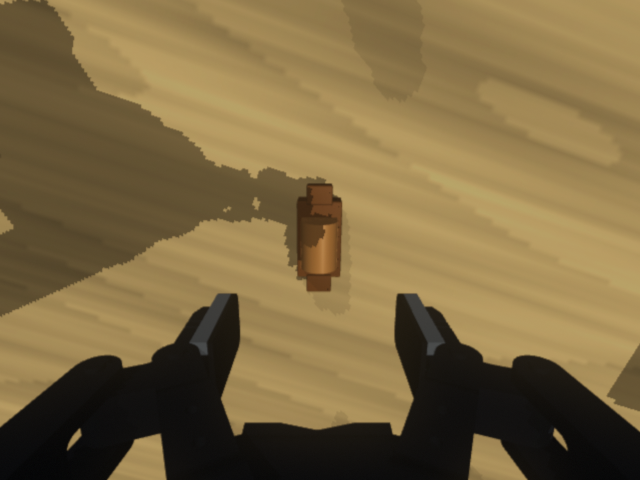

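Boat at (319,238), lengthwise between the jaws, no neighbours.

Call:
{"api": "servo_tool", "payload": {"commands": [{"dx":5,"dy":0.05,"dz":0,"rx":0,"ry":0,"rz":0,"hand":0.7},{"dx":9,"dy":0.05,"dz":0,"rx":0,"ry":0,"rz":0,"hand":0.7},{"dx":10.7,"dy":0.05,"dz":0,"rx":0,"ry":0,"rz":0,"hand":0.7},{"dx":11.2,"dy":0.05,"dz":0,"rx":0,"ry":0,"rz":0,"hand":0.7},{"dx":11.2,"dy":0.05,"dz":0,"rx":0,"ry":0,"rz":0,"hand":0.7},{"dx":11.2,"dy":0.05,"dz":0,"rx":0,"ry":0,"rz":0,"hand":0},{"dx":11.2,"dy":0.05,"dz":0,"rx":0,"ry":0,"rz":0,"hand":0},{"dx":11.2,"dy":0.05,"dz":0,"rx":0,"ry":0,"rz":0,"hand":0},{"dx":11.2,"dy":0.05,"dz":0,"rx":0,"ry":0,"rz":0,"hand":0},{"dx":11.2,"dy":0.05,"dz":0,"rx":0,"ry":0,"rz":0,"hand":0},{"dx":11.2,"dy":0.05,"dz":0,"rx":0,"ry":0,"rz":0,"hand":0}]}}

```text
time_s: 35.5
ee_pos: [0.346, -0.2992, 0.005]
orientation: [2.048, 0.331, -2.046]
force: [-1.4, 0.7, 7.0]
width: 0.0258
```

Call:
{"api": "servo_tool", "payload": {"commands": [{"dx":-1,"dy":0,"dz":0,"rx":0,"ry":0,"rz":0,"hand":0},{"dx":-4,"dy":0,"dz":0,"rx":0,"ry":0,"rz":0,"hand":0},{"dx":-9,"dy":0,"dz":0,"rx":0,"ry":0,"rz":0,"hand":0},{"dx":-14,"dy":0,"dz":0,"rx":0,"ry":0,"rz":0,"hand":0},{"dx":-14,"dy":0,"dz":0,"rx":0,"ry":0,"rz":0,"hand":0}]}}

```text
time_s: 36.12
ee_pos: [0.3465, -0.2997, 0.1486]
orientation: [2.049, 0.326, -2.041]
force: [0.8, 0.6, -1.4]
width: 0.026
```

Run:
```python
from h import *
print(env.sense()["width"],env.sense()["force"])
go(.4818,.0494,.15,108.5)
```

```text
0.025991905305843884 [ 0.79035143  0.58505773 -1.39829759]
xyz (0.4818, 0.0494, 0.15) d cm [ -0.24 -28.84 -23.87] rot [-0.1 -0.2 -0.3] alt [-1.799e+02  1.000e-01] j6 0.48 tcp [ 0.3465 -0.2997  0.1486] jaw -71.6
```

Call:
{"api": "servo_tool", "payload": {"commands": [{"dx":0,"dy":-28.8,"dz":-23.9,"rx":0,"ry":0,"rz":0,"hand":0},{"dx":0,"dy":-28.8,"dz":-23.9,"rx":0,"ry":0,"rz":0,"hand":0},{"dx":0,"dy":-28.8,"dz":-23.9,"rx":0,"ry":0,"rz":0,"hand":0},{"dx":0,"dy":-28.8,"dz":-23.9,"rx":0,"ry":0,"rz":0,"hand":0},{"dx":0,"dy":-28.8,"dz":-23.9,"rx":0,"ry":0,"rz":0,"hand":0},{"dx":0,"dy":-28.8,"dz":-23.9,"rx":0,"ry":0,"rz":0,"hand":0},{"dx":0,"dy":-28.8,"dz":-23.9,"rx":0,"ry":0,"rz":0,"hand":0},{"dx":0,"dy":-28.8,"dz":-23.9,"rx":0,"ry":0,"rz":0,"hand":0},{"dx":3,"dy":-28.8,"dz":-23.9,"rx":0,"ry":0,"rz":0,"hand":0},{"dx":7,"dy":-28.8,"dz":-23.9,"rx":0,"ry":0,"rz":0,"hand":0},{"dx":9,"dy":-28.8,"dz":-23.9,"rx":0,"ry":0,"rz":0,"hand":0},{"dx":9,"dy":-28.8,"dz":-23.9,"rx":0,"ry":0,"rz":0,"hand":0}]}}

```text
time_s: 37.62
ee_pos: [0.4801, 0.0488, 0.0525]
orientation: [2.046, 0.33, -2.051]
force: [0.7, 0.0, 0.3]
width: 0.026
```

Run:
```python
from h import *
im,d,m,P=grab("wrist"); z=env.sense()["ee_pos"]
q=layer(P,d,z[:2],.02,z[2]+.019,z[2]+.04); print("canopy",rect(q),np.percentile(q[:,2],[2,50,98]).round(4))
go(.4818,.0494,.022,108.5)
```

```text
canopy (array([0.4801, 0.0489]), array([31.8, 33.5]), 17.4, 7745) [0.0736 0.0806 0.0909]
xyz (0.4818, 0.0494, 0.022) d cm [ 3.19 -0.   -0.11] rot [-0.2  0.   0. ] alt [-179.8    0.2] j6 1.3 tcp [0.4808 0.049  0.0539] jaw -71.7
```

Call:
{"api": "servo_tool", "payload": {"commands": [{"dx":1.5,"dy":0,"dz":-0.1,"rx":0,"ry":0,"rz":0,"hand":0},{"dx":2.6,"dy":0,"dz":-0.1,"rx":0,"ry":0,"rz":0,"hand":0},{"dx":3,"dy":0,"dz":-0.1,"rx":0,"ry":0,"rz":0,"hand":0},{"dx":3.1,"dy":0,"dz":-0.1,"rx":0,"ry":0,"rz":0,"hand":0},{"dx":3.2,"dy":0,"dz":-0.1,"rx":0,"ry":0,"rz":0,"hand":0},{"dx":3.2,"dy":0,"dz":-0.1,"rx":0,"ry":0,"rz":0,"hand":0}]}}

```text
time_s: 38.42
ee_pos: [0.4822, 0.0505, 0.022]
orientation: [2.048, 0.332, -2.047]
force: [-0.2, -1.0, 0.1]
width: 0.0264
```

Call:
{"api": "servo_tool", "payload": {"commands": [{"dx":0.1,"dy":0,"dz":0,"rx":0,"ry":0,"rz":0,"hand":0},{"dx":0.2,"dy":0,"dz":0,"rx":0,"ry":0,"rz":0,"hand":0},{"dx":0.2,"dy":0,"dz":0,"rx":0,"ry":0,"rz":0,"hand":0}]}}

```text
time_s: 38.8
ee_pos: [0.4822, 0.0505, 0.0201]
orientation: [2.048, 0.332, -2.047]
force: [-1.4, 0.4, 3.7]
width: 0.0264
```

Contact. Release, rise, back off towards the robot for a clear view.

Call:
{"api": "servo_tool", "payload": {"commands": [{"dx":0,"dy":0,"dz":0,"rx":0,"ry":0,"rz":0,"hand":0.55},{"dx":0,"dy":0,"dz":0,"rx":0,"ry":0,"rz":0,"hand":0.55},{"dx":0,"dy":0,"dz":0,"rx":0,"ry":0,"rz":0,"hand":0.55},{"dx":0,"dy":0,"dz":0,"rx":0,"ry":0,"rz":0,"hand":0.55},{"dx":0,"dy":0,"dz":0,"rx":0,"ry":0,"rz":0,"hand":0.55},{"dx":-2,"dy":0,"dz":0,"rx":0,"ry":0,"rz":0,"hand":0.55},{"dx":-7,"dy":0,"dz":0,"rx":0,"ry":0,"rz":0,"hand":0.55},{"dx":-13,"dy":0,"dz":0,"rx":0,"ry":0,"rz":0,"hand":0.55},{"dx":-18,"dy":0,"dz":0,"rx":0,"ry":0,"rz":0,"hand":0.55},{"dx":-18,"dy":12,"dz":0,"rx":0,"ry":0,"rz":0,"hand":0.55},{"dx":-18,"dy":25,"dz":0,"rx":0,"ry":0,"rz":0,"hand":0.55},{"dx":-18,"dy":30,"dz":0,"rx":0,"ry":0,"rz":0,"hand":0.55},{"dx":-18,"dy":30,"dz":0,"rx":0,"ry":0,"rz":0,"hand":0.55},{"dx":-18,"dy":30,"dz":0,"rx":0,"ry":0,"rz":0,"hand":0.55},{"dx":-18,"dy":30,"dz":0,"rx":0,"ry":0,"rz":0,"hand":0.55}]}}

```text
time_s: 40.67
ee_pos: [0.5771, -0.237, 0.1988]
orientation: [2.048, 0.33, -2.051]
force: [-0.5, 1.5, -1.0]
width: 0.0468
```

Run:
```python
from h import *
im,d,m,P=grab("top"); v=d>0; cv2.imwrite("pics/top7.png",im)
s,_,_,_=grab("scene"); cv2.imwrite("pics/scene7.png",s)
print("terr",rect(layer(P,d,(.52,.246),.05,.03,.042)))
print("pav",rect(layer(P,d,(.52,.247),.04,.066,.08)))
print("pine",circ(layer(P,d,(.5865,.2345),.032,.046,.09)))
print("lant",circ(layer(P,d,(.502,.15),.035,.05,.09)))
print("boat",rect(layer(P,d,(.4815,.05),.06,.022,.06)))
print("jar",circ(layer(P,d,(.509,-.269),.04,.045,.06)),"glass",circ(layer(P,d,(.698,-.151),.05,.06,.09)))
```

```text
terr (array([0.5195, 0.2448]), array([55.6, 56.1]), 77.9, 301)
pav (array([0.5202, 0.2467]), array([47.3, 45.8]), 77.9, 441)
pine (array([0.5857, 0.2333]), 21.9, array([0.5835, 0.2289, 0.0643]), 426)
lant (array([0.5012, 0.1491]), 19.0, array([0.5009, 0.1479, 0.0618]), 324)
boat (array([0.4811, 0.0494]), array([69.2, 28.2]), 18.5, 469)
jar (array([ 0.5199, -0.2745]), 10.3, array([ 0.5222, -0.2749,  0.0521]), 24) glass (array([ 0.6972, -0.1513]), 29.9, array([ 0.7004, -0.1524,  0.0696]), 252)
```

View pics/top7.png

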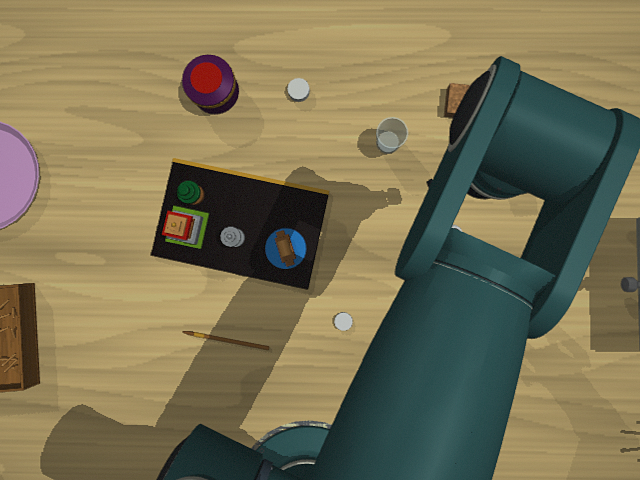

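View pics/scene7.png

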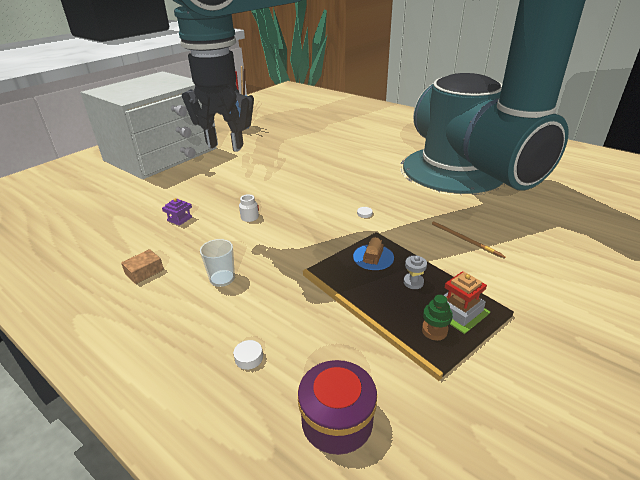

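Everything stands upright where it should. The jar at (248,208) and the glass at (218,262) in the scene view haven't moved.

```bash
python3 -c "
from cell import env
print(env.job_done(), env.sense()['time_s'])"
```

```text
the job is handed in; nothing more can be done
the job is handed in; nothing more can be done
```

The landscape is laid out and the job is handed in, at about 41 s on the robot's clock. I moved the terrace, red pavilion, pine, lantern and boat one by one, measuring each with the wrist camera before gripping it, and left the purple look-alike alone.

My last checks, mostly from the top camera, found every piece upright and inside its limit:

| Piece | Measured | Limit |
|---|---|---|
| Terrace | about 2 mm from the moss centre, less than 1° off square | 10 mm, 0.2 rad (about 11°) |
| Pavilion | about 2 mm from the terrace centre, less than 1° off square | 10 mm, 0.2 rad (about 11°) |
| Pine | about 67 mm behind the terrace centre, about 19 mm clear of it | 53–84 mm |
| Lantern | about 1–3 mm from the midpoint (top and wrist cameras differ by 2 mm) | 18 mm |
| Boat | about 1 mm from the pond centre | 12 mm |

- **Water glass:** it measured where it was at the start.
- **Glue jar:** the arm hid most of it from the top camera, so that last reading (about 12 mm off) can't be trusted. In the scene camera it stands upright at its starting spot, and the gripper never came near it.
- **Refused move:** the first move call was rejected because some fields were left out. Nothing moved, and I resent it in full.

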